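Reset the water softener with the pen

ROBOT

A 6-joint arm with a two-finger parallel gripper is mounted at the origin on the work surface; the furniture and walls round the work are solid. World frame = base frame: x ahead of the robot, y to its left, z up, the work surface at z = 0. Lengths are in m, angles in rad, forces in N, time in s.
With the tool pointing down it reaches from about 0.35 to 0.725 m from the base axis. Payload 4.3 kg.
Tool frame: the origin (TCP) lies midway between the tips of the shut fingers; the grasp point (between the pads) lies 19 mm behind it; z points along the fingers, y is the direction in which the jaws open and shut (so a half turn about z gives the same grasp; the last joint's range is limited). The gripper opens to 85 mm and grips with 20 to 120 N. Pads are 22 mm wide; open, the fingers measure 114 mm over their backs; the gripper's body (76 mm by 85 mm) begins 54 mm behind the grasp point. The pads swing forward as they close: fully open they stand 13 mm farther back than shut.
Start: joints at [1.159, 0.377, 0.081, 1.274, 0, 1.46], TCP at [0.171, 0.549, 0.231] pointing down, gripper open.
Joint ranges: [-2.72, 2.72], [-0.84, 1.66], [-1.02, 1.22], [-1.77, 2.12], [-1.37, 1.28], [-3.14, 3.14]. Speed limits (rad/s): [2.57, 2.57, 3.14, 3.14, 3.14, 3.14].

INTERFACE

Orientations are given as a 3x3 rotation matrix whose columns are the frame's x, y, z axes.
In Python, from rig import robot, imaging, job, spotter gives the robot as it stands. The module is installed in compiled form; this text tells all that it offers.
- The arm moves only by the shell command python3 -m pendant 'ROWS' [OPENING] [FORCE]. ROWS is JSON, a list of rows, each a list of 4 numbers: the shift along the tool's x, y, z in mm, then the turn about the tool's z in degrees. In form: [[x, y, z, yaw], ...]. A call has 1 to 5 rows; each row is the pose to reach, as a shift and turn from the pose commanded when the call began, along the tool's axes at that moment; what a row does not reach only later rows make up. A row lasts 1/10 s, in which the tool goes at most 50 mm and 8.59 degrees, less where a joint would pass 70% of its speed; a pose out of reach is approached as far as the arm can. A call with a gripper value outside its range is refused whole. OPENING is the finger opening in mm, from 0 to 85.4, set as the call begins (- or left out, the last holds). The fingers move at their own pace and stop on an object; FORCE is the grip in N (left out, the last holds). Time passes only in rows, so rows that repeat a pose let the fingers close. It gives the time, the measured TCP pose, the force and the opening at its end, in the units of the state.
- robot.read_state(): the state, without advancing time (a new reading comes with each control period).
- imaging.read_camera(name): name is "scene" or "top" or "wrist"; returns a dict with "pixels" (400x640x3 uint8, red, green, blue), "range_z" (400x640 float32, m along the optical axis (not along the pixel's ray), 0 where there is no reading), "camera_matrix" (3x3 intrinsics, pixels), "origin" and "attitude" of the camera in the world. Camera axes: x right, y down, z forward; pixel columns grow to the right and rows downward; lengths in m; the calibration is good to about 2 mm. A picture is of the moment at which its call begins.
- job.finish_job(): hands the job in, once; it reports no verdict.
Trained networks look in a picture, given as the dict that the camera call returned (one of the last four; its "shot" number tells which), for a name from the list of things; names that differ only in an ending like _2 or _b are one class to them, and where a whole thing is asked for, a point or a joint stands for the part that bears it (a point fixed in the world has none). Each returns a list of dicts, best first, with "score" (0 to 1); they miss things now and then, are a little off and sometimes report something else, mostly with a low value. They report only what shows in the picture. A call takes as long as a camera call. They do not tell look-alikes from the thing itself.
- spotter.search_frame(picture, target): "extent" ([centre column, centre row, width, height] in pixels, round what is visible of it).
- spotter.regions_of(picture, target): "mask" (400x640 bool, what is visible of it) and "extent" ([centre column, centre row, width, height] in pixels, round what is visible of it).
The state is a dict: "time_s": time; "joints": joint angles; "joint_vel": joint speeds; "joint_torque": joint torques, N m; "eef_pos": TCP position; "tcp_rot": TCP orientation; "force": force on the tool from outside, world axes, zero at the start; "moment": the same for the moment, N m; "finger_gap": opening from 0.0 (shut) to 1.0 (fully open).
Only numpy, scipy, OpenCV 4.12 (cv2) and the standard library are available. Lean on these libraries where they do the work, as an engineer would, in place of code of your own. Each camera call takes 0.05 s, during which the arm holds its last target.

TASK

Pull the pen out of its block and use its tip to press the recessed reset button of the softener's control box, the one inside the raised collar, all the way down. Keep it down for at least three seconds without letting up and finish like that, with the gripper still holding the pen and the pen still holding the button down. Do not force the button, do not press the other button, and leave everything else on the worktop where it is.

Things in the scene. Friction and masses are not known exactly. Their poses are not given: they have to be found in the camera images.
- control_box: low white control box fixed to the worktop, 126 x 88 mm and 46 mm high, on a grey foot flange 134 x 96 mm; a dark display lies in the middle of its flat top, a button well at either end of the long axis, and a black cable gland sticks out of the end at the plain well. Origin: centre of its underside; x along the box from the collared well to the plain one, z up
- reset_mouth (a point): centre of the mouth of the reset button's well, at the top of the grey raised collar (30 mm across outside, 6 mm high, open 20 mm across), 52 mm above the worktop. The well is a straight round hole 20 mm wide; the button's top fills its bottom, 18 mm below this point when not pressed
- plain_mouth (a point): centre of the mouth of the other well (20 mm wide, no collar, flush with the box top, 46 mm above the worktop); its button lies 16 mm down and must not be pressed
- reset_button_top (a point): centre of the flat top (18 mm across) of the reset button; it moves down with the button
- reset_button (a joint): travel of the reset button, m: 0 when released, 0.008 fully down. Its spring needs about 2 N to start and 6 N to be held fully down, and pushes it back up when let go; more than 40 N would break it
- plain_button (a joint): travel of the other button, m: 0 when released, 0.008 fully down, the same spring
- pen_block: wooden block fixed to the worktop, 60 x 80 mm and 70 mm high; the pen stands in the upright round bore in the middle of its top (15 mm wide, 58 mm deep). Origin: centre of its underside; z up
- pen_mid (a point): centre of the slim red ball pen, half-way along it and on its axis. It is 145 mm long, about 9 mm thick, with a tapered writing tip at the lower end, 15 g, and stands loosely upright in the bore, leaning by a few degrees at most, some 87 mm of it above the block. The frame's y axis runs along the pen, from its blunt upper end to its writing tip
- pen_low_end (a point): lower end of the pen (its writing tip), on its axis, 72.5 mm below the centre; at the start it rests on the floor of the bore
- pen: the same pen; origin 4.5 mm beside the axis at mid-length, axes as at pen_mid
- tape_roll: bystander: roll of beige tape lying flat at the back left, 98 mm across, 25 mm high; origin under its centre
- spool: bystander: small reel of cream thread standing between the box and the block, 28 mm across, 36 mm high; origin under its centre
Mind the look-alikes: they are no part of the job. Several things have the shape of the control_box; the one meant has the colours described above.

How it is judged:
By the outcome, as a careful person would: the job done as asked, in the order asked, and still so for the second after the job is handed in, while the arm keeps its last pose, push and grip.
It also fails if it takes over 51 s, if anything falls off the work surface, if the arm or the gripper's body presses on something with over 40 N, if the wrist force passes 120 N, or if a joint passes its speed limit or range.

## Working session

There is one attempt and no reset: what is moved stays moved. The work goes in short steps, Python scripts to look and compute and a shell command to move; the robot and the scene stay as the last step left them, time stands still between calls to the robot, and variables do not carry over. Pictures are saved under pics/ and viewed, and the job is handed in when it is done.

```bash
mkdir -p pics; ls; python3 - <<'E'
from rig import robot, imaging
import cv2,pickle
s=robot.read_state()
print(s)
d={}
for n in ["scene","top","wrist"]:
    p=imaging.read_camera(n); d[n]=p
    cv2.imwrite(f"pics/{n}0.png",p["pixels"][:,:,::-1])
    print(n,p["camera_matrix"].tolist(),p["origin"],p["attitude"])
pickle.dump(d,open("d0.pkl","wb"))
E
```

```text
pics
{'time_s': 0.0, 'joints': array([1.15871973e+00, 3.78088288e-01, 7.96027137e-02, 1.27441107e+00,
       1.77599057e-05, 1.46047055e+00]), 'joint_vel': array([-0.00051996,  0.00022119, -0.0006588 ,  0.00165656,  0.00213643,
       -0.00099098]), 'joint_torque': array([ 1.82852735e-03, -4.63607275e+01,  2.69873178e+01,  2.10386171e-02,
        1.58668973e-05, -1.00624678e-05]), 'eef_pos': array([0.17061747, 0.54839871, 0.23033751]), 'tcp_rot': array([[-9.54817512e-01,  2.97191491e-01, -8.57477785e-04],
       [ 2.97192624e-01,  9.54815620e-01, -1.91738956e-03],
       [ 2.48901321e-04, -2.08559320e-03, -9.99997794e-01]]), 'force': array([ 0.62378711, -0.39107346,  0.59160832]), 'moment': array([-0.00060445,  0.01374329, -0.03804115]), 'finger_gap': 0.9996732026614068}
scene [[379.41262220426535, 0.0, 317.54638515056047], [0.0, 379.41262220426535, 204.01835324451838], [0.0, 0.0, 1.0]] [-0.03809815  0.42819363  0.67829894] [[-0.71142647 -0.48315031  0.51033142]
 [-0.7025432   0.47089771 -0.533562  ]
 [ 0.01747675 -0.73812    -0.67444305]]
top [[382.3975238790721, 0.0, 310.29979825608433], [0.0, 382.3975238790721, 200.75676465387303], [0.0, 0.0, 1.0]] [ 0.23680702 -0.07614637  0.89714791] [[ 1.52359190e-02 -9.75848177e-01  2.17917881e-01]
 [-9.99883782e-01 -1.49868554e-02  2.79579079e-03]
 [ 5.37636435e-04 -2.17935152e-01 -9.75963104e-01]]
wrist [[359.4302377368152, 0.0, 320.82046595139707], [0.0, 359.4302377368152, 202.88730349528763], [0.0, 0.0, 1.0]] [0.10854796 0.5685873  0.37287327] [[ 0.29869218  0.92164428  0.24769902]
 [ 0.95434816 -0.28801989 -0.07914624]
 [-0.00160243  0.26003147 -0.96559881]]
```

View pics/scene0.png

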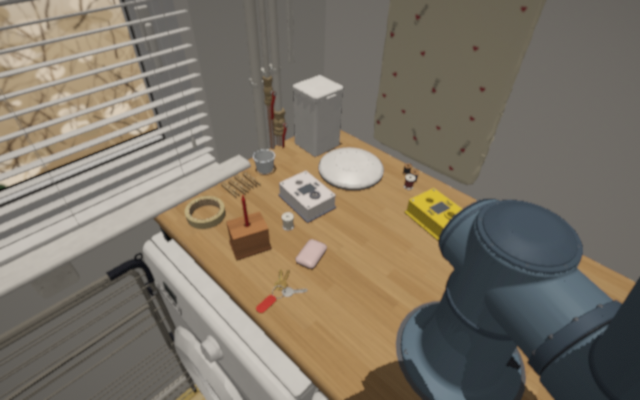

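View pics/top0.png

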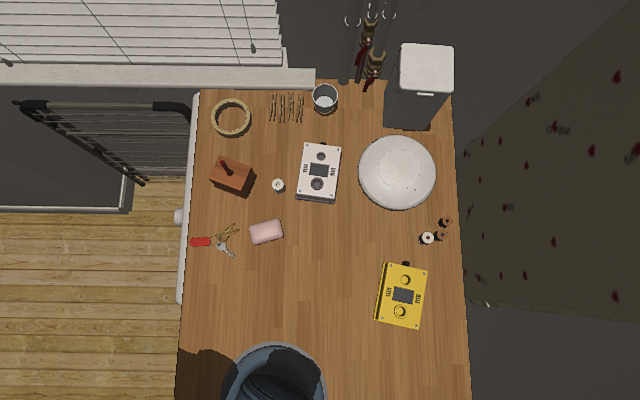

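View pics/wrist0.png

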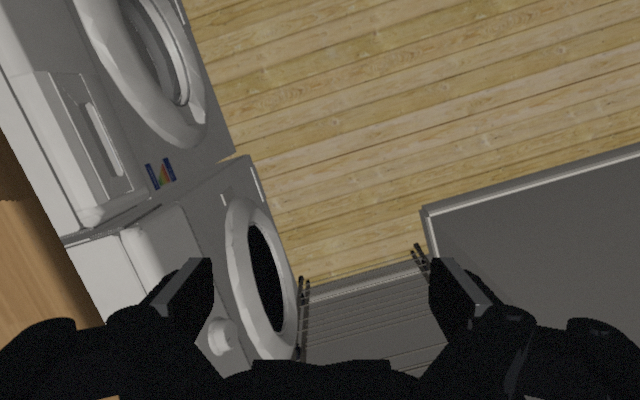

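Two box-shaped candidates in the top image: the white one at (319,172), with its cable gland at (322,143), and the yellow one at (401,295). The white one fits the description. Next I'll confirm it in a crop and measure.

```bash
cat > h.py <<'E'
import numpy as np
def xyz(p,u,v,r=None):
    K=p["camera_matrix"]; z=p["range_z"][int(round(v)),int(round(u))] if r is None else r
    c=np.array([(u-K[0,2])/K[0,0]*z,(v-K[1,2])/K[1,1]*z,z])
    return p["attitude"]@c+p["origin"]
def onz(p,u,v,h):
    K=p["camera_matrix"]; d=p["attitude"]@np.array([(u-K[0,2])/K[0,0],(v-K[1,2])/K[1,1],1.])
    return p["origin"]+d*(h-p["origin"][2])/d[2]
def proj(p,P):
    c=p["attitude"].T@(np.array(P)-p["origin"]); K=p["camera_matrix"]
    return K[0,0]*c[0]/c[2]+K[0,2],K[1,1]*c[1]/c[2]+K[1,2]
def cloud(p):
    K=p["camera_matrix"]; v,u=np.mgrid[0:400,0:640]; z=p["range_z"]
    c=np.stack([(u-K[0,2])/K[0,0]*z,(v-K[1,2])/K[1,1]*z,z],-1)
    return c@p["attitude"].T+p["origin"]
E
python3 - <<'E'
import pickle,cv2,numpy as np
from h import *
from rig import spotter,imaging
d={n:imaging.read_camera(n) for n in ["scene","top"]}
pickle.dump(d,open("d0.pkl","wb"))
t=d["top"];s=d["scene"]
a=cv2.resize(t["pixels"][130:215,195:355],(800,425),interpolation=cv2.INTER_CUBIC)
cv2.imwrite("pics/crop_t.png",a[:,:,::-1])
b=cv2.resize(s["pixels"][150:270,210:360],(750,600),interpolation=cv2.INTER_CUBIC)
cv2.imwrite("pics/crop_s.png",b[:,:,::-1])
for n in d:
  C=cloud(d[n])
  for nm in ["control_box","pen","pen_block","spool","tape_roll","reset_button"]:
    for r in spotter.regions_of(d[n],nm)[:3]:
      m=r["mask"]; P=C[m]; P=P[np.isfinite(P).all(1)]
      print(n,nm,round(r["score"],2),np.round(r["extent"]),np.round(np.median(P,0),3),np.round(P.max(0),3), np.round(P.min(0),3))
E
```

```text
scene control_box 0.76 [434. 214.  60.  51.] [ 0.231 -0.251  0.045] [0.3   0.428 0.678] [-0.038 -0.33  -0.002]
scene control_box 0.74 [306. 197.  61.  52.] [ 0.482 -0.076  0.045] [0.569 0.428 0.678] [-0.038 -0.181 -0.001]
scene pen 0.53 [247. 214.   6.  24.] [0.48  0.112 0.11 ] [0.596 0.115 0.152] [ 0.477  0.048 -0.   ]
scene pen_block 0.6 [249. 237.  47.  51.] [0.465 0.12  0.061] [0.551 0.428 0.678] [-0.038  0.022 -0.002]
scene spool 0.6 [289. 222.  13.  20.] [0.462 0.009 0.027] [0.51  0.428 0.678] [-0.038 -0.027 -0.002]
scene tape_roll 0.74 [205. 215.  37.  36.] [0.631 0.13  0.02 ] [0.708 0.428 0.678] [-0.038  0.079 -0.002]
top control_box 0.69 [402. 294.  53.  68.] [ 0.221 -0.272  0.046] [ 0.295 -0.076  0.897] [ 0.149 -0.33   0.001]
top control_box 0.64 [318. 174.  43.  64.] [ 0.493 -0.093  0.046] [ 0.585 -0.039  0.897] [ 0.237 -0.145 -0.002]
top pen_block 0.89 [232. 175.  47.  41.] [0.474 0.1   0.069] [0.521 0.167 0.897] [ 0.237 -0.076 -0.003]
top spool 0.48 [280. 189.  10.  16.] [0.465 0.003 0.035] [0.48  0.014 0.897] [ 0.237 -0.076  0.011]
top tape_roll 0.93 [231. 116.  40.  43.] [0.639 0.127 0.023] [0.692 0.174 0.897] [ 0.237 -0.076 -0.004]
top reset_button 0.4 [318. 174.  42.  62.] [ 0.493 -0.093  0.046] [ 0.573 -0.039  0.897] [ 0.237 -0.148 -0.002]
```

View pics/crop_t.png

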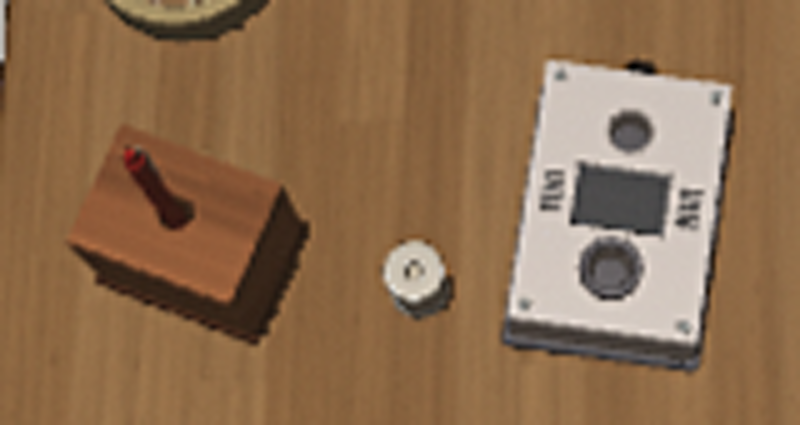

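View pics/crop_s.png

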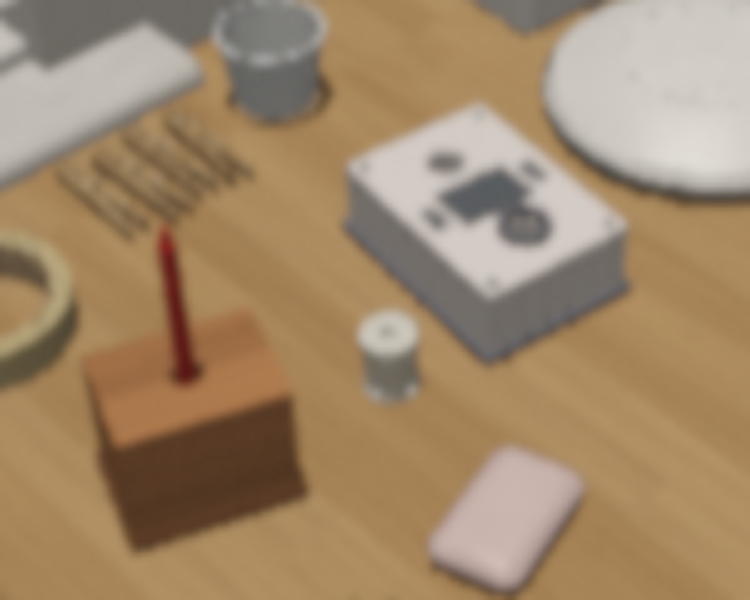

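```bash
python3 - <<'E'
import pickle,cv2,numpy as np
from h import *
from scipy.optimize import least_squares
d=pickle.load(open("d0.pkl","rb"));t=d["top"];s=d["scene"]
np.set_printoptions(precision=4,suppress=True)
o=(-0.4)
print("collar",onz(t,195+611/5+o,130+268/5+o,.052),"plain",onz(t,195+631/5+o,130+131/5+o,.046))
print("scene collar",onz(s,210+526/5+o,150+224/5+o,.052),"plain",onz(s,210+444/5+o,150+161/5+o,.046))
for n,h in[("spool",.036)]: print(onz(t,195+414/5,130+268/5,h))
# box corners top
for c in [(550,63),(730,88),(692,340),(515,322)]: print(onz(t,195+c[0]/5+o,130+c[1]/5+o,.046))
for c in [(125,127),(283,188),(232,303),(73,243)]: print("blk",onz(t,195+c[0]/5+o,130+c[1]/5+o,.07))
# pen: red mask, in top and scene
def tri(a,b):
    f=lambda X: np.r_[np.array(proj(t,X))-a,np.array(proj(s,X))-b]
    r=least_squares(f,[.47,.1,.12]);return r.x,r.fun
print("pentop",tri((195+130/5+o,130+153/5+o),(210+166/5+o,150+233/5+o)))
print("penbase",tri((195+179/5+o,130+210/5+o),(210+185/5+o,150+371/5+o)))
for p,nm in((t,"t"),(s,"s")):
    x=p["pixels"].astype(int); m=(x[...,0]>70)&(x[...,0]>2.2*x[...,1])&(x[...,0]>2.2*x[...,2])
    m[:, :200]=0; m[:,270:]=0; m[:140]=0; m[230:]=0
    v,u=np.nonzero(m); C=cloud(p)[m]
    o_=np.argsort(v); print(nm,len(u)); print(np.c_[u,v,C*1000][o_][::max(1,len(u)//25)].round(0).astype(int).tolist())
E
```

```text
collar [ 0.4669 -0.088   0.052 ] plain [ 0.5351 -0.0967  0.046 ]
scene collar [ 0.4658 -0.0879  0.052 ] plain [ 0.5366 -0.0977  0.046 ]
[0.4689 0.0027 0.036 ]
[ 0.5683 -0.0581  0.046 ]
[ 0.5571 -0.1431  0.046 ]
[ 0.435  -0.1255  0.046 ]
[ 0.4423 -0.0444  0.046 ]
blk [0.5251 0.1343 0.07  ]
blk [0.4972 0.061  0.07  ]
blk [0.4432 0.0811 0.07  ]
blk [0.4699 0.154  0.07  ]
pentop (array([0.4834, 0.1093, 0.1559]), array([ 0.2032,  0.2956, -0.3414, -0.1391]))
penbase (array([0.4863, 0.1075, 0.0703]), array([-0.0883, -0.1313,  0.1471,  0.057 ]))
t 13
[[220, 160, 485, 111, 155], [221, 160, 485, 109, 155], [220, 161, 482, 110, 157], [221, 161, 482, 109, 156], [223, 161, 485, 106, 149], [220, 162, 482, 112, 151], [221, 162, 482, 110, 151], [222, 162, 482, 108, 150], [223, 162, 482, 106, 149], [220, 163, 480, 112, 149], [221, 163, 479, 110, 152], [222, 163, 481, 108, 148], [221, 164, 480, 112, 143]]
s 60
[[242, 198, 482, 112, 153], [242, 199, 480, 113, 152], [242, 200, 481, 113, 149], [244, 200, 477, 111, 150], [244, 201, 479, 110, 145], [244, 202, 479, 111, 143], [244, 203, 478, 111, 141], [244, 204, 479, 111, 138], [244, 205, 479, 112, 135], [244, 207, 478, 113, 130], [245, 208, 477, 111, 127], [245, 209, 478, 111, 124], [245, 210, 480, 110, 119], [245, 211, 479, 111, 117], [245, 212, 479, 112, 115], [246, 213, 479, 110, 110], [246, 214, 479, 110, 108], [246, 215, 480, 110, 104], [246, 216, 480, 110, 101], [246, 217, 478, 112, 101], [246, 218, 480, 111, 95], [245, 219, 481, 113, 94], [247, 219, 480, 109, 91], [246, 220, 480, 112, 90], [246, 221, 481, 112, 86], [246, 222, 480, 113, 84], [246, 223, 480, 113, 81], [248, 223, 478, 109, 80], [247, 224, 481, 110, 75], [246, 225, 481, 113, 74]]
```

White box confirmed: white top, grey raised collar at about (317,184), plain well at (321,156) next to the gland. The pen stands nearly upright at about (0.484, 0.1085), with its top at z≈0.156. Both cameras put the collar at about (0.4665, -0.088). Next I'll move above the pen.

```bash
python3 -m pendant '[[-38,-29,0,0],[-76,-58,0,0],[-114,-87,0,0],[-152,-116,0,0],[-190,-145,0,0]]' 85 40; python3 -m pendant '[[-38,-29,0,0],[-76,-58,0,0],[-114,-87,0,0],[-152,-116,0,0],[-190,-145,0,0]]'
```

```text
time_s: 1.35
eef_pos: [0.31, 0.3526, 0.2315]
tcp_rot: [[-0.955, 0.297, 0.001], [0.297, 0.955, 0.001], [-0.001, 0.001, -1.0]]
force: [1.8, -0.1, -0.3]
finger_gap: 0.995
time_s: 1.85
eef_pos: [0.4485, 0.1574, 0.2316]
tcp_rot: [[-0.955, 0.297, 0.001], [0.297, 0.955, 0.0], [-0.001, 0.001, -1.0]]
force: [0.9, 0.4, -0.8]
finger_gap: 0.997
```

```bash
python3 -m pendant '[[-25,-18,0,0],[-50,-37,0,0],[-50,-37,0,0],[-50,-37,0,0]]'; python3 - <<'E'
from rig import imaging
import cv2,pickle
d={}
for n in ["scene","wrist","top"]:
    p=imaging.read_camera(n); d[n]=p
    cv2.imwrite(f"pics/{n}1.png",p["pixels"][:,:,::-1])
pickle.dump(d,open("d1.pkl","wb"))
E
```

```text
time_s: 2.25
eef_pos: [0.4844, 0.1086, 0.2312]
tcp_rot: [[-0.954, 0.299, -0.0], [0.299, 0.954, 0.0], [0.001, 0.0, -1.0]]
force: [-0.6, -0.4, -0.8]
finger_gap: 0.997
```

View pics/wrist1.png

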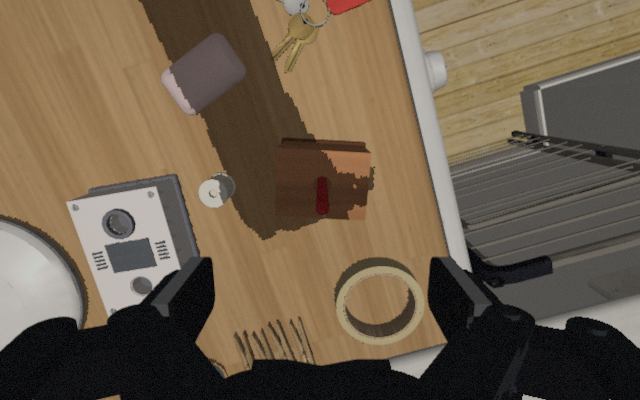

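View pics/scene1.png

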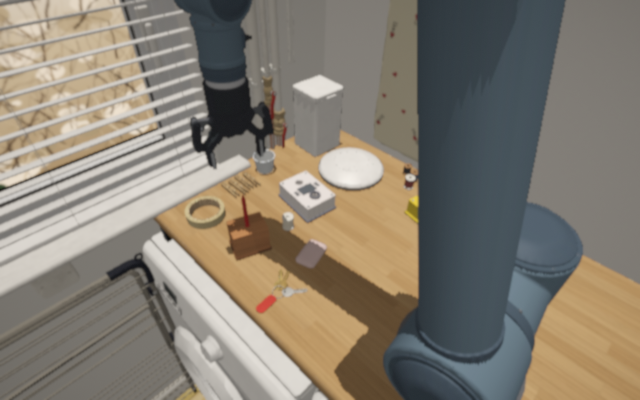

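The wrist view shows the pen at column 322, rows 177–215, centred between the fingers (columns 213 and 430). I'll cross-check pen and collar with the wrist camera.

```bash
python3 - <<'E'
import pickle,cv2,numpy as np
from h import *
d=pickle.load(open("d1.pkl","rb"));w=d["wrist"]
np.set_printoptions(precision=4,suppress=True)
x=w["pixels"].astype(int)
m=(x[...,0]>40)&(x[...,0]>2.2*x[...,1])&(x[...,0]>2.2*x[...,2]); m[:,:300]=0;m[:,345:]=0;m[:160]=0;m[230:]=0
v,u=np.nonzero(m);print(u.min(),u.max(),v.min(),v.max())
for r in range(v.min(),v.max()+1,6): print(r,u[v==r].min(),u[v==r].max(),cloud(w)[r,int(u[v==r].mean())])
print("top guess",[onz(w,322,r,.1565) for r in (213,)],"base",onz(w,322,180,.07))
print("collar",onz(w,118.5,223,.052),"plain",onz(w,142,287,.046))
print("proj pen expected top/base",proj(w,[.4834,.1093,.1559]),proj(w,[.4863,.1075,.07]))
a=cv2.resize(w["pixels"][150:310,60:380],(800,400),interpolation=cv2.INTER_CUBIC);cv2.imwrite("pics/cw1.png",a[:,:,::-1])
E
```

```text
316 328 177 214
177 320 324 [0.4789 0.1124 0.0654]
183 317 326 [0.4787 0.1115 0.0907]
189 317 327 [0.4788 0.1122 0.1126]
195 316 327 [0.4784 0.1116 0.1324]
201 316 328 [0.4788 0.1121 0.1479]
207 316 328 [0.481  0.1114 0.1541]
213 318 326 [0.4838 0.1105 0.1574]
top guess [array([0.4841, 0.1104, 0.1565])] base [0.4806 0.1118 0.07  ]
collar [ 0.4661 -0.0841  0.052 ] plain [ 0.5358 -0.0952  0.046 ]
proj pen expected top/base (np.float64(319.99180018002363), np.float64(212.29051856476934)) (np.float64(319.18135920383816), np.float64(187.66689256332842))
```

View pics/cw1.png

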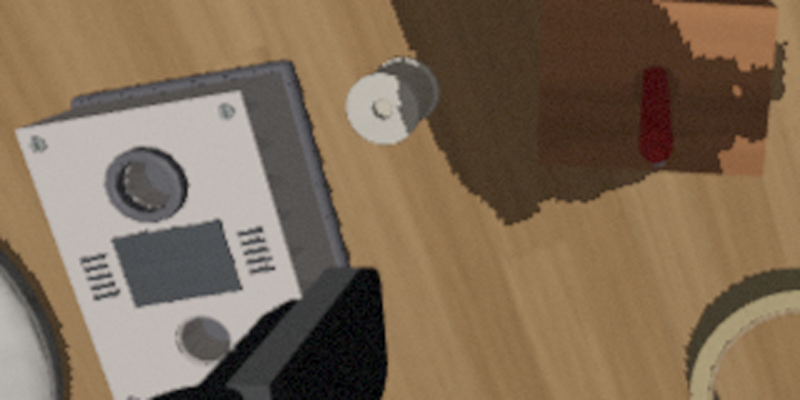

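```bash
python3 -m pendant '[[1,1,45,0],[1,1,90,0],[1,1,125,0],[1,1,138,0],[1,1,138,0]]'; python3 -m pendant '[[0,0,0,0],[0,0,0,0],[0,0,0,0],[0,0,0,0],[0,0,0,0]]' 0 50;python3 -m pendant '[[0,0,0,0],[0,0,0,0],[0,0,0,0]]'; python3 - <<'E'
from rig import imaging
import cv2,pickle
for n in ["scene","wrist"]:
    p=imaging.read_camera(n)
    a=p["pixels"] if n=="wrist" else cv2.resize(p["pixels"][120:270,180:330],(600,600),interpolation=cv2.INTER_CUBIC)
    cv2.imwrite(f"pics/{n}2.png",a[:,:,::-1])
E
```

```text
time_s: 2.9
eef_pos: [0.4806, 0.111, 0.091]
tcp_rot: [[-0.955, 0.295, -0.005], [0.295, 0.955, -0.0], [0.005, -0.002, -1.0]]
force: [0.0, 0.4, 0.9]
finger_gap: 0.996
time_s: 3.4
eef_pos: [0.4841, 0.1103, 0.0939]
tcp_rot: [[-0.955, 0.297, 0.001], [0.297, 0.955, 0.0], [-0.001, 0.001, -1.0]]
force: [0.7, 0.3, -0.2]
finger_gap: 0.14
time_s: 3.7
eef_pos: [0.4841, 0.1104, 0.0937]
tcp_rot: [[-0.955, 0.297, 0.001], [0.297, 0.955, 0.001], [-0.001, 0.001, -1.0]]
force: [-0.2, 0.7, 3.5]
finger_gap: 0.089
```

View pics/wrist2.png

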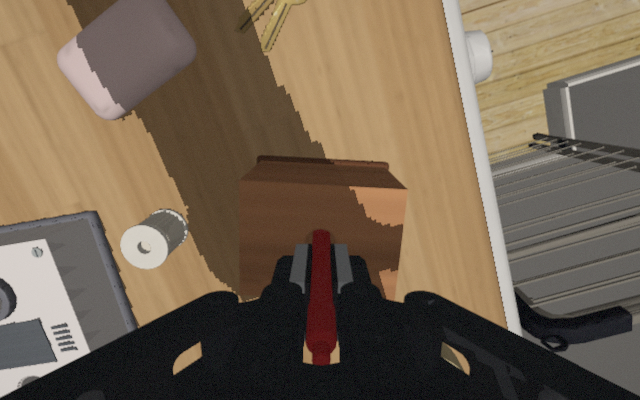

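View pics/scene2.png

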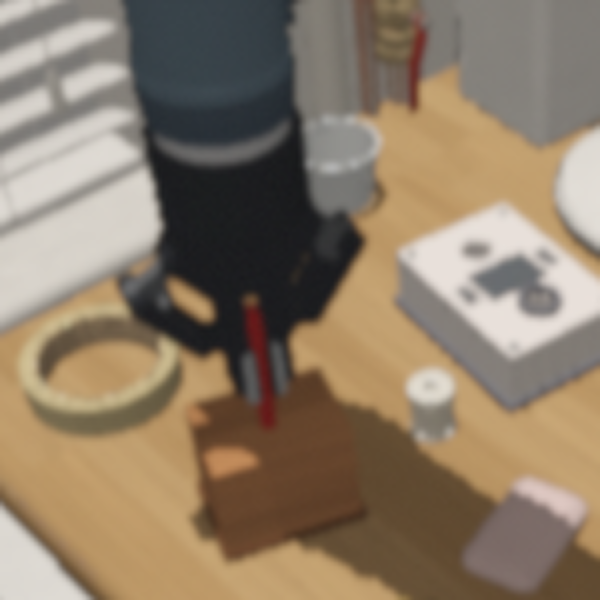

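The pen is held between the pads: its body runs through column 321 in the wrist view, and the gap is 7.6 mm. Now I'll lift it clear of the block.

```bash
python3 -m pendant '[[0,0,-10,0],[0,0,-30,0],[0,0,-60,0],[0,0,-90,0],[0,0,-110,0]]';python3 -m pendant '[[0,0,0,0],[0,0,0,0]]'; python3 - <<'E'
from rig import imaging
import cv2,pickle
d={}
for n in ["scene","wrist","top"]:
    p=imaging.read_camera(n);d[n]=p
    a=p["pixels"] if n!="scene" else cv2.resize(p["pixels"][120:270,180:330],(600,600),interpolation=cv2.INTER_CUBIC)
    cv2.imwrite(f"pics/{n}3.png",a[:,:,::-1])
pickle.dump(d,open("d3.pkl","wb"))
E
```

```text
time_s: 4.3
eef_pos: [0.4839, 0.1101, 0.2057]
tcp_rot: [[-0.955, 0.297, 0.001], [0.297, 0.955, -0.0], [-0.001, 0.0, -1.0]]
force: [-0.6, -0.3, 0.1]
finger_gap: 0.088
time_s: 4.5
eef_pos: [0.4836, 0.1101, 0.2034]
tcp_rot: [[-0.955, 0.297, 0.0], [0.297, 0.955, -0.0], [-0.0, -0.0, -1.0]]
force: [0.2, 0.5, -0.5]
finger_gap: 0.089
```

View pics/wrist3.png

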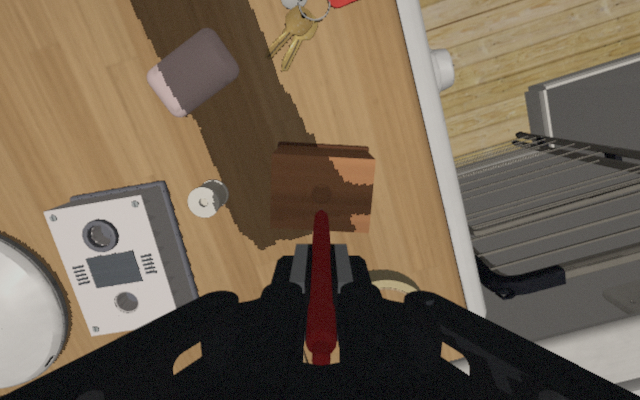

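View pics/scene3.png

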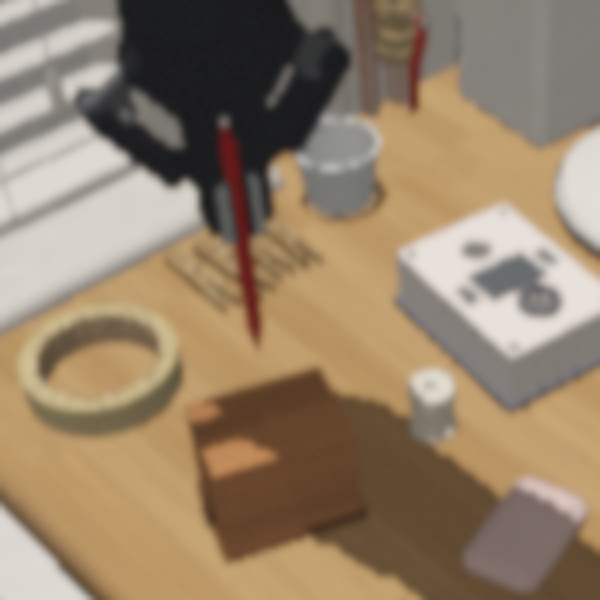

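View pics/top3.png

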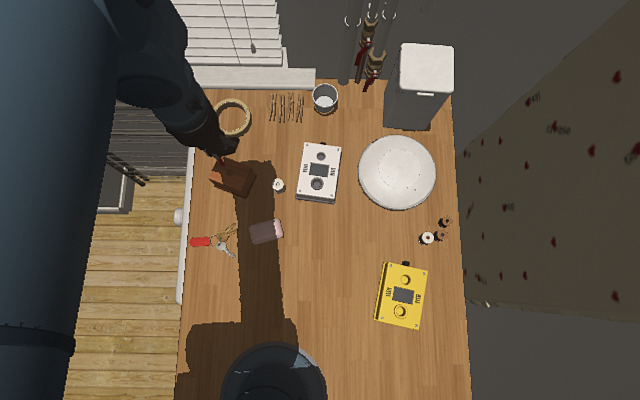

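Pen is out. The tip shows at wrist (321,211) and scene (≈244,206). Triangulating it.

```bash
python3 - <<'E'
import pickle,cv2,numpy as np
from h import *
from scipy.optimize import least_squares
np.set_printoptions(precision=4,suppress=True)
d=pickle.load(open("d3.pkl","rb"));w=d["wrist"];s=d["scene"]
def red(p,box):
    x=p["pixels"].astype(int);m=(x[...,0]>40)&(x[...,0]>2*x[...,1])&(x[...,0]>2*x[...,2])
    c=np.zeros_like(m);c[box[0]:box[1],box[2]:box[3]]=1;return m&c
for p,b in((w,(200,370,300,345)),(s,(140,215,225,255))):
    v,u=np.nonzero(red(p,b));
    for r in (v.min(),v.min()+3,v.max()-3,v.max()): print(r,u[v==r].min(),u[v==r].max(), end=' | ')
    print()
def tri(a,b):
    f=lambda X: np.r_[np.array(proj(w,X))-a,np.array(proj(s,X))-b]
    r=least_squares(f,[.47,.1,.12]);return r.x,r.fun
tip=tri((321,210.5),(180+257/4-.4,120+345/4-.4));top=tri((320.5,353),(180+225/4-.4,120+120/4-.4))
print(tip,top,np.linalg.norm(tip[0]-top[0]))
print("collar wrist",onz(w,100.5,235.5,.052))
for z in (.10,.11,.12): print(proj(w,[.4836,.1101,z]),proj(s,[.4836,.1101,z]))
E
```

```text
210 320 322 | 213 316 326 | 362 313 329 | 365 318 323 | 
153 235 237 | 156 235 239 | 199 243 243 | 202 243 243 | 
(array([0.4801, 0.1115, 0.1318]), array([ 0.0059,  0.0021,  0.0211, -0.0005])) (array([0.4679, 0.1152, 0.2812]), array([0.1184, 0.0753, 1.1838, 0.3486])) 0.149961836617926
collar wrist [ 0.4668 -0.0842  0.052 ]
(np.float64(320.5751292083849), np.float64(203.008782398485)) (np.float64(245.0704016874503), np.float64(215.50458576935003))
(np.float64(320.558494696953), np.float64(206.82790618344563)) (np.float64(244.5546838346787), np.float64(212.1807375713797))
(np.float64(320.54048891216996), np.float64(210.96186113687233)) (np.float64(244.03040422769524), np.float64(208.8017080932661))
```

```bash
python3 - <<'E'
import pickle,cv2,numpy as np
from h import *
np.set_printoptions(precision=4,suppress=True)
d=pickle.load(open("d3.pkl","rb"));w=d["wrist"];s=d["scene"]
C=cloud(w)
for r in list(range(210,370,10))+[362,366]: print(r,C[r,321])
print(proj(w,[.4836,.1101,.267]),proj(s,[.4836,.1101,.267]))
C=cloud(s); x=s["pixels"].astype(int)
for r in range(148,210,4):
    seg=x[r,228:252]; sc=seg[:,0]-seg[:,1]; u=228+np.argmax(sc); print(r,u,sc.max(),C[r,u])
E
```

```text
210 [0.4779 0.1122 0.1388]
220 [0.4778 0.1122 0.1585]
230 [0.4776 0.1123 0.1755]
240 [0.4779 0.1122 0.1886]
250 [0.4782 0.1121 0.2   ]
260 [0.4779 0.1122 0.2112]
270 [0.4784 0.112  0.2192]
280 [0.4784 0.1121 0.2275]
290 [0.4779 0.1122 0.2356]
300 [0.478  0.1122 0.2419]
310 [0.4783 0.1121 0.2472]
320 [0.4781 0.1121 0.2529]
330 [0.4782 0.1121 0.2577]
340 [0.4794 0.1117 0.2603]
350 [0.4793 0.1118 0.2647]
360 [0.4808 0.1113 0.2664]
362 [0.4821 0.1109 0.2655]
366 [0.4741 0.1134 0.2772]
(np.float64(319.84118641408975), np.float64(371.5149867418242)) (np.float64(235.17951808168135), np.float64(151.75694648812646))
148 231 1 [0.4717 0.1247 0.2881]
152 236 40 [0.4843 0.108  0.2651]
156 236 74 [0.4793 0.1124 0.2606]
160 237 75 [0.478  0.1124 0.2521]
164 238 71 [0.4772 0.112  0.2429]
168 239 68 [0.4785 0.1104 0.2318]
172 240 62 [0.4763 0.1109 0.2236]
176 240 66 [0.479  0.1106 0.212 ]
180 240 64 [0.4798 0.1114 0.2019]
184 241 69 [0.4791 0.111  0.1918]
188 241 71 [0.4789 0.1125 0.1824]
192 242 70 [0.4785 0.1119 0.1716]
196 242 66 [0.4794 0.1128 0.1607]
200 243 66 [0.4799 0.1115 0.1485]
204 243 46 [0.4791 0.1136 0.1391]
208 228 37 [0.6257 0.0704 0.0015]
```

The pen is vertical: surface x is constant at 0.478 along its length. The top is at 0.2665, so the tip is at z≈0.1215, about under the TCP. Next I'll carry it over the collar.

```bash
python3 -m pendant '[[-8,-35,0,0],[-16,-75,0,0],[-26,-115,0,0],[-35,-155,0,0],[-41,-185,0,0]]'; python3 -m pendant '[[-2,-8,0,0],[-2,-8,30,0],[-2,-8,40,0],[-2,-8,40,0],[-2,-8,40,0]]'; python3 - <<'E'
from rig import imaging
import cv2,pickle
d={}
for n in ["scene","wrist","top"]:
    p=imaging.read_camera(n);d[n]=p
    a=p["pixels"]
    if n=="scene": a=cv2.resize(a[100:250,230:380],(600,600),interpolation=cv2.INTER_CUBIC)
    if n=="wrist": a=cv2.resize(a[150:300,220:420],(800,600),interpolation=cv2.INTER_CUBIC)
    if n=="top": a=cv2.resize(a[120:220,240:380],(700,500),interpolation=cv2.INTER_CUBIC)
    cv2.imwrite(f"pics/{n}4.png",a[:,:,::-1])
pickle.dump(d,open("d4.pkl","wb"))
E
```

```text
time_s: 5.15
eef_pos: [0.4666, -0.0804, 0.2021]
tcp_rot: [[-0.954, 0.298, -0.002], [0.298, 0.954, 0.0], [0.002, -0.0, -1.0]]
force: [1.6, 0.4, 0.2]
finger_gap: 0.091
time_s: 5.65
eef_pos: [0.467, -0.086, 0.1633]
tcp_rot: [[-0.955, 0.296, -0.001], [0.296, 0.955, 0.001], [0.001, 0.0, -1.0]]
force: [0.8, -0.7, -0.0]
finger_gap: 0.088
```

View pics/wrist4.png

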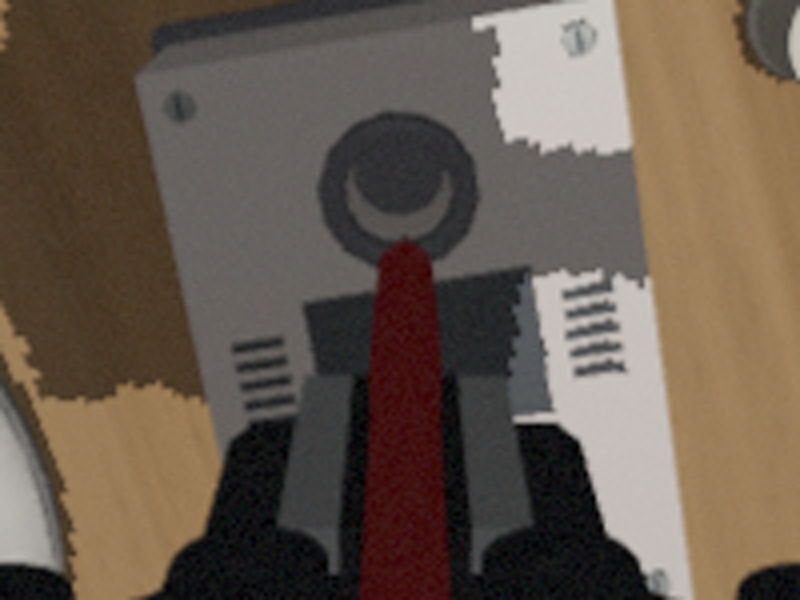

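View pics/scene4.png

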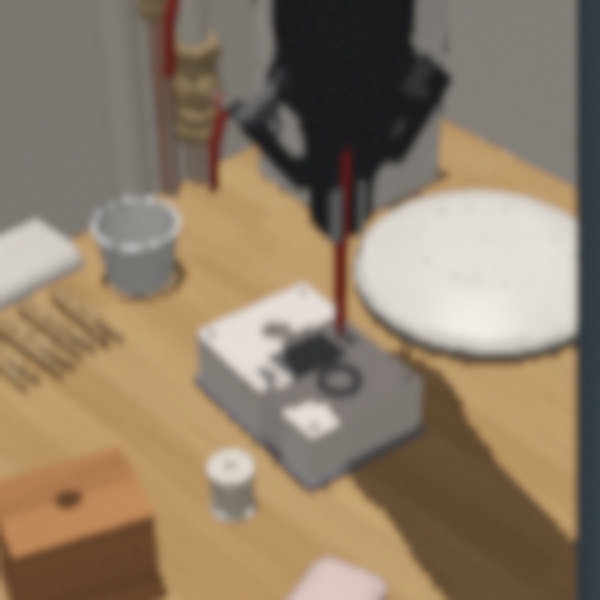

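View pics/top4.png

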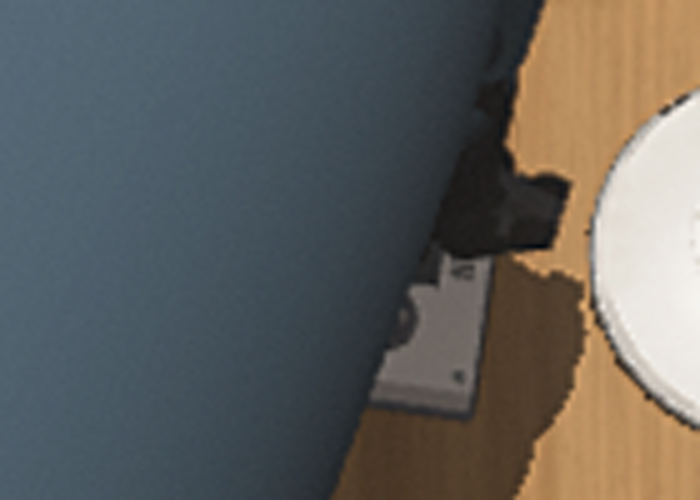

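The tip is above the collar. Wrist view: tip (321,209.5), collar centre (319.6,196.4). Scene view: tip (314.6,183), collar centre (314.1,194.4). I'll compute where the tip would enter if it went straight down.

```bash
python3 - <<'E'
import pickle,numpy as np
from h import *
from scipy.optimize import least_squares
np.set_printoptions(precision=4,suppress=True)
d=pickle.load(open("d4.pkl","rb"));w=d["wrist"];s=d["scene"];o=-.4
cw=(220+399/4+o,150+188/4+o);cs=(230+338/4+o,100+379.5/4+o)
tw=(220+405/4+o,150+238/4+o);ts=(230+340/4+o,100+333/4+o)
print("collar",onz(w,*cw,.052),onz(s,*cs,.052))
f=lambda X: np.r_[np.array(proj(w,X))-tw,np.array(proj(s,X))-ts]
r=least_squares(f,[.47,-.09,.08]);print("tip",r.x,r.fun)
for z in(.0785,.0815,.0845): print(z,onz(w,*tw,z),onz(s,*ts,z))
C=cloud(w)
print([C[r,321] for r in (212,216,225,240,260,280)])
E
```

```text
collar [ 0.466  -0.0864  0.052 ] [ 0.4669 -0.0864  0.052 ]
tip [ 0.4643 -0.0847  0.0922] [-0.0111 -0.0085 -0.0535 -0.0128]
0.0785 [ 0.4681 -0.0859  0.0785] [ 0.4759 -0.0968  0.0785]
0.0815 [ 0.4673 -0.0856  0.0815] [ 0.4733 -0.0942  0.0815]
0.0845 [ 0.4664 -0.0854  0.0845] [ 0.4708 -0.0915  0.0845]
[array([ 0.4628, -0.0842,  0.1039]), array([ 0.4627, -0.0841,  0.1122]), array([ 0.4621, -0.084 ,  0.1297]), array([ 0.462 , -0.084 ,  0.1515]), array([ 0.4627, -0.0842,  0.1721]), array([ 0.462 , -0.084 ,  0.1908])]
```

Tip and collar axes agree to about 1 mm. Lowering to just above the button.

```bash
python3 -m pendant '[[0,-1,10,0],[0,-1,20,0],[0,-1,30,0],[0,-1,38,0],[0,-1,38,0]]'; python3 -m pendant '[[0,0,0,0],[0,0,0,0]]';python3 - <<'E'
from rig import imaging
import cv2
p=imaging.read_camera("wrist");a=cv2.resize(p["pixels"][150:300,220:420],(800,600),interpolation=cv2.INTER_CUBIC)
cv2.imwrite("pics/w5.png",a[:,:,::-1])
E
```

```text
time_s: 6.3
eef_pos: [0.4657, -0.0873, 0.1236]
tcp_rot: [[-0.955, 0.297, -0.003], [0.297, 0.955, 0.001], [0.003, 0.0, -1.0]]
force: [0.6, -0.7, 0.1]
finger_gap: 0.089
time_s: 6.5
eef_pos: [0.4673, -0.0878, 0.1256]
tcp_rot: [[-0.955, 0.297, 0.001], [0.297, 0.955, -0.0], [-0.001, 0.0, -1.0]]
force: [-0.2, -0.9, 0.0]
finger_gap: 0.089
```

View pics/w5.png

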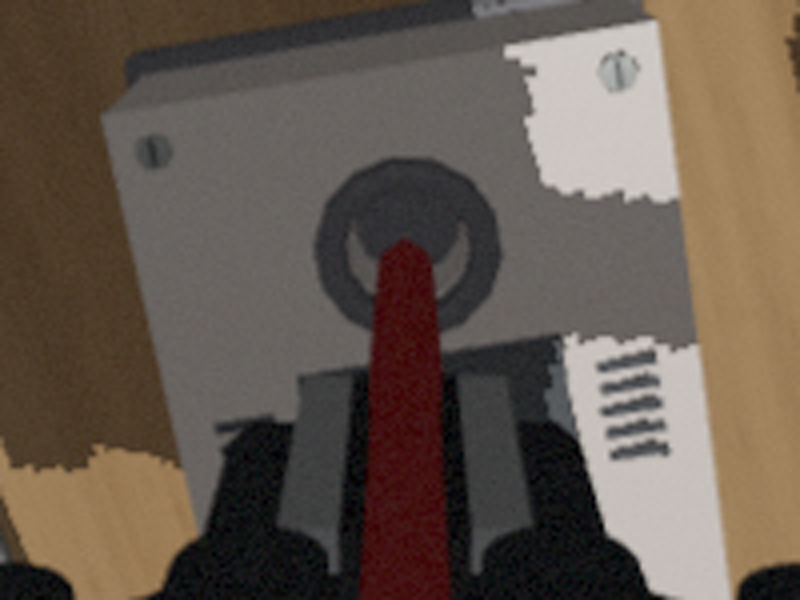

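The tip (wrist crop 405,238) is inside the collar (centre 407,245) and clear of the rim. Now I'll press slowly, watching the force.

```bash
for i in 1; do python3 -m pendant '[[0,0,3,0],[0,0,6,0],[0,0,6,0]]'; python3 -m pendant '[[0,0,2,0],[0,0,4,0],[0,0,4,0]]'; python3 -m pendant '[[0,0,1,0],[0,0,2,0],[0,0,2,0]]'; done | grep -v rot
```

```text
time_s: 6.85
eef_pos: [0.4667, -0.0876, 0.1188]
force: [0.1, -0.8, -0.6]
finger_gap: 0.088
time_s: 7.15
eef_pos: [0.4671, -0.0878, 0.1152]
force: [0.4, 0.1, 2.2]
finger_gap: 0.084
time_s: 7.45
eef_pos: [0.4672, -0.0878, 0.1134]
force: [-0.1, 0.8, 2.4]
finger_gap: 0.088
```

```bash
(python3 -m pendant '[[0,0,1,0],[0,0,2,0],[0,0,2,0]]'; python3 -m pendant '[[0,0,1,0],[0,0,2,0],[0,0,2,0]]'; python3 -m pendant '[[0,0,1,0],[0,0,1,0]]';  python3 -m pendant '[[0,0,1,0],[0,0,1,0]]') | grep -v rot
```

```text
time_s: 7.75
eef_pos: [0.4672, -0.0878, 0.1113]
force: [0.4, -0.0, 4.2]
finger_gap: 0.088
time_s: 8.05
eef_pos: [0.4672, -0.0878, 0.1093]
force: [-0.2, 0.1, 4.6]
finger_gap: 0.087
time_s: 8.25
eef_pos: [0.4672, -0.0878, 0.1083]
force: [-0.5, 0.2, 4.8]
finger_gap: 0.092
time_s: 8.45
eef_pos: [0.4673, -0.0878, 0.1075]
force: [-0.8, 0.3, 5.3]
finger_gap: 0.087
```

```bash
(python3 -m pendant '[[0,0,1,0],[0,0,1,0]]'; python3 -m pendant '[[0,0,0.7,0],[0,0,0.7,0]]') | grep -v rot
```

```text
time_s: 8.65
eef_pos: [0.4676, -0.0879, 0.1072]
force: [-0.6, 1.1, 9.3]
finger_gap: 0.088
time_s: 8.85
eef_pos: [0.4679, -0.088, 0.1071]
force: [-2.8, 0.2, 14.2]
finger_gap: 0.092
```

The stop is reached: the force went from 5 to 14 N with almost no further travel. Hold for more than 3 s and watch for drift.

```bash
(for i in 1; do python3 -m pendant '[[0,0,0,0],[0,0,0,0],[0,0,0,0],[0,0,0,0],[0,0,0,0]]';python3 -m pendant '[[0,0,0,0],[0,0,0,0],[0,0,0,0],[0,0,0,0],[0,0,0,0]]';python3 -m pendant '[[0,0,0,0],[0,0,0,0],[0,0,0,0],[0,0,0,0],[0,0,0,0]]';python3 -m pendant '[[0,0,0,0],[0,0,0,0],[0,0,0,0],[0,0,0,0],[0,0,0,0]]'; done) | grep -v rot
python3 - <<'E'
from rig import imaging
import cv2,pickle
d={}
for n in ["scene","wrist"]:
    p=imaging.read_camera(n);d[n]=p
    a=p["pixels"]
    if n=="scene": a=cv2.resize(a[100:250,230:380],(600,600),interpolation=cv2.INTER_CUBIC)
    if n=="wrist": a=cv2.resize(a[150:380,170:470],(780,598),interpolation=cv2.INTER_CUBIC)
    cv2.imwrite(f"pics/{n}6.png",a[:,:,::-1])
pickle.dump(d,open("d6.pkl","wb"))
from h import *
print([cloud(d["wrist"])[r,321].round(4) for r in (240,260,280,320,350)])
E
```

```text
time_s: 9.35
eef_pos: [0.4679, -0.088, 0.1071]
force: [-2.2, 0.6, 13.3]
finger_gap: 0.093
time_s: 9.85
eef_pos: [0.4679, -0.088, 0.1071]
force: [-1.7, 0.6, 14.1]
finger_gap: 0.09
time_s: 10.35
eef_pos: [0.4679, -0.088, 0.1071]
force: [-1.0, 0.5, 14.3]
finger_gap: 0.087
time_s: 10.85
eef_pos: [0.4679, -0.088, 0.1071]
force: [-2.3, 0.7, 14.4]
finger_gap: 0.089
[array([ 0.4624, -0.0858,  0.0945]), array([ 0.4628, -0.0859,  0.1156]), array([ 0.4632, -0.086 ,  0.1321]), array([ 0.4632, -0.086 ,  0.157 ]), array([ 0.4652, -0.0867,  0.1675])]
```

View pics/wrist6.png

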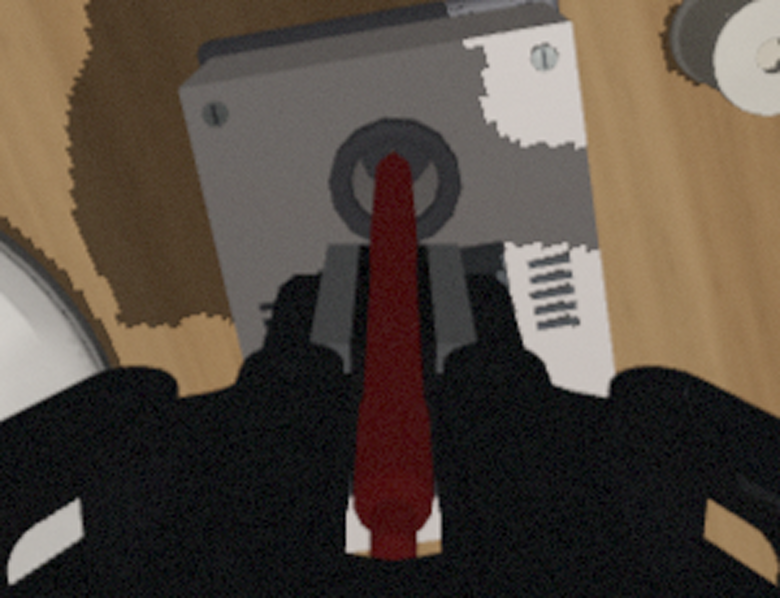

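View pics/scene6.png

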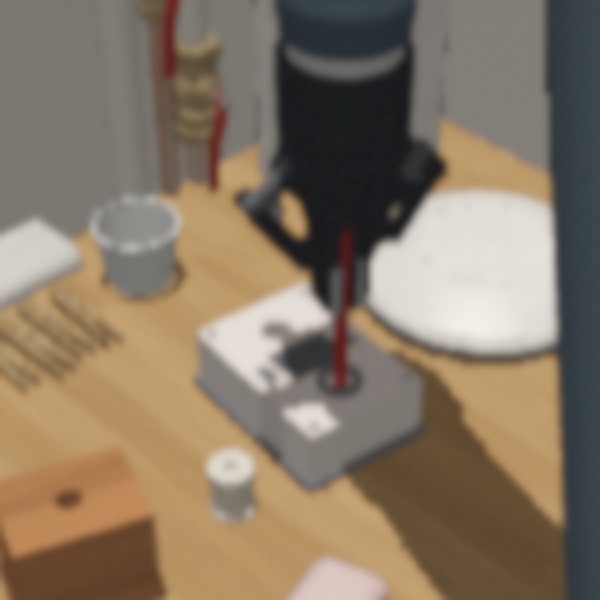

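```bash
(python3 -m pendant '[[0,0,0,0],[0,0,0,0],[0,0,0,0],[0,0,0,0],[0,0,0,0]]';python3 -m pendant '[[0,0,0,0],[0,0,0,0],[0,0,0,0],[0,0,0,0],[0,0,0,0]]';python3 -m pendant '[[0,0,0,0],[0,0,0,0],[0,0,0,0],[0,0,0,0],[0,0,0,0]]';python3 -m pendant '[[0,0,0,0],[0,0,0,0],[0,0,0,0],[0,0,0,0],[0,0,0,0]]') | grep -v rot
python3 -c "
from rig import job
print(job.finish_job())"
```

```text
time_s: 11.45
eef_pos: [0.4679, -0.088, 0.1071]
force: [-1.8, 1.5, 14.9]
finger_gap: 0.093
time_s: 11.95
eef_pos: [0.4679, -0.088, 0.1071]
force: [-1.6, 0.8, 14.2]
finger_gap: 0.09
time_s: 12.45
eef_pos: [0.4679, -0.088, 0.1071]
force: [-2.6, 1.3, 14.1]
finger_gap: 0.087
time_s: 12.95
eef_pos: [0.4679, -0.088, 0.1071]
force: [-2.4, 0.9, 14.5]
finger_gap: 0.091
the job is handed in; nothing more can be done
None
```

I pulled the pen out of its block and pressed the white box's collared reset button down to its stop. I held it there for about 4 s and handed the job in still holding, at 13 s of the 51 s allowed.

- **Press:** the travel from first contact to the stop measured about 8.4 mm, against the 8 mm given. The final push was a steady 14 N or so: above the 6 N needed, well below the 40 N limit.
- **Grip and surroundings:** the pen's top is at the height expected with the tip on the pressed button, so it did not slip in the gripper. In the last pictures the pen is inside the collar, and the plain button and the things in view look untouched. The tape roll was out of view, but nothing went near it.
- **Disagreements:** the cameras differed by 2–4 mm on the collar's position. The pen-tip height triangulated before lowering came out about 10 mm above the one worked out from the pen's length. The contact height at the button bore out the length-based value.

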